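Tap the rolling ramp home on its hidden stop

TASK

Pick up the red-handled tapper and use it to nudge the chrome rolling ramp gently along its cradle, tapping its high end in two or more small taps and drawing clear of it for a moment between taps, until the ramp meets the stop pin hidden beneath it. Push the ramp with the tapper only, never with the gripper or arm, then stand the tapper upright on the ledge, off the cradle, and let go.

Things in the scene. Friction and masses are not known exactly. Their poses are not given: they have to be found in the camera images.
- tapper_grip (a point): Loose tapper, 0.22 kg, standing on the ledge: white nylon round head, 44 mm across and 40 mm high, with an upright red round handle on it, 28 mm across and 80 mm long. Point: on the handle's axis, 85 mm above the tapper's underside. z is up along the handle; yaw means nothing. Beside it stand brass leveling feet (48 mm discs with thin stems, 55 mm high), not needed.
- cradle: Fixed dark steel plate, 100 mm wide (x), 300 mm long (y), 10 mm thick, with two brass rails 12 mm high, 64 mm apart inside. Origin: under the middle of its front end, at ledge height; the plate runs back to y = -300 mm, the rails to -280 mm. The ramp slides along +y. When home, its low front edge is flush with the plate's front end.
- ramp: Loose chrome ramp, about 0.45 kg, 60 mm wide (x), 180 mm long (y), between the rails on the plate. Origin: centre of its underside; its +y is the cradle's +y. Low front edge at y = +90 mm, 14 mm high; the face to tap is the upright flat high end at y = -90 mm, 50 mm high. Starts 50 to 95 mm short of home; slides at 2 to 6 N. Home: origin at y = -90 mm of the cradle.
- stop: Rigid stop pin, 12 mm across, 10 mm high, fixed upright on the cradle plate's centre line, hidden by the hollow ramp. Origin: foot of its face towards the coming ramp, 156 mm behind the cradle's front end (cradle y = -156 mm); the inner wall that meets it is 66 mm behind the ramp's origin.
Mind the look-alikes: they are no part of the job. Several things look just like the part that bears tapper_grip: the one meant starts nearest to the robot's base.

How it is judged:
On the way, in this order (a step that is already met when the one before it is completed fails the run):
1. the tapper pushes on the ramp while the ramp is still more than 20 mm short of home (contact force between tapper and ramp above 0.3 N and y of ramp in the frame of cradle below -0.11 m).
2. between taps the tapper is clear of the ramp for 0.1 s, the ramp having moved at least 5 mm and being still more than 10 mm short of home (contact force between tapper and ramp below 0.05 N and distance of ramp from where it was at the start of the episode above 0.005 m and y of ramp in the frame of cradle below -0.1 m), for 0.1 s.
3. the ramp meets the hidden stop pin (contact force between ramp and stop above 0.5 N).
At the end, for the whole second after the job is handed in: The ramp, having met its stop pin, rests flat in the cradle within 10 mm of home, and the tapper stands upright (within about 10 degrees) on the ledge itself, not on the cradle, released and at rest (y of ramp in the frame of cradle between -0.1 and -0.08 m and z of ramp in the frame of cradle below 0.015 m and angle between ramp's own z axis and vertical below 0.1 rad and linear speed of each of ramp, tapper below 0.02 m/s and angle between tapper_grip's own z axis and vertical below 0.17 rad and height (world z) of tapper_grip between 0.075 and 0.09 m); the robot touches nothing.
It fails at once if the gripper or arm pushes the ramp (contact force between any of the fingers, the arm and ramp above 1 N).
It fails at once if the ramp is batted along faster than 0.3 m/s (linear speed of ramp above 0.3 m/s).
It also fails if it takes over 50 s, if anything falls off the work surface, if the arm or the gripper's body presses on something with over 40 N, if the wrist force passes 120 N, or if a joint passes its speed limit or range.

ROBOT

A 6-joint arm with a two-finger parallel gripper is mounted at the origin on the work surface. World frame = base frame: x ahead of the robot, y to its left, z up, the work surface at z = 0. Lengths are in m, angles in rad, forces in N, time in s.
With the tool pointing down it reaches from about 0.375 to 0.9 m from the base axis. Payload 3.1 kg.
Tool frame: the origin (TCP) lies at the very end of the fingers, on their centre line; the grasp point (between the pads) lies 19 mm behind it (manip.pinch_z is the distance from the TCP to the grasp point, in m); z points along the fingers, y is the direction in which the jaws open and shut (so a half turn about z gives the same grasp; the last joint's range is limited). The gripper opens to 85 mm and grips with 20 to 120 N. Pads are 22 mm wide; open, the fingers measure 114 mm over their backs; the gripper's body (76 mm by 85 mm) begins 54 mm behind the grasp point. The pads swing forward as they close: fully open they stand 13 mm farther back than shut.
Start: joints at [1.123, 0.527, 1.433, -0, 1.181, -0.178], TCP at [0.167, 0.602, 0.231] pointing down, gripper open.
Joint ranges: [-3.08, 3.08], [-0.75, 2.2], [0.22, 2.44], [-1.43, 4.57], [0, 2.65], [-2.85, 2.85]. Speed limits (rad/s): [2.79, 2.79, 3.14, 3.14, 3.14, 3.14].

INTERFACE

Orientations are given as a unit quaternion [x, y, z, w].
In Python, from station import manip gives the robot as it stands.
- The arm moves only by the tool drive_tool, never from a script. Its argument "increments" is a list of rows, each a list of 7 numbers: the closure in counts, from 0 (fully open) to 255 (shut), then the shift along the tool's x, y, z in cm, then the turn, a rotation vector about the tool's x, y, z in rad. A call has 1 to 20 rows; each row is the pose to reach, as a shift and turn from the pose commanded when the call began, along the tool's axes at that moment; what a row does not reach only later rows make up. A row lasts 1/10 s, in which the tool goes at most 50 mm and 8.59 degrees, less where a joint would pass 70% of its speed; a pose out of reach is approached as far as the arm can. A call with a gripper value outside its range is refused whole. The fingers move at their own pace and stop on an object; "force" is the grip in N (left out, the last holds). Time passes only in rows, so rows that repeat a pose let the fingers close. It gives the time, the measured TCP pose, the force and the opening at its end, in the units of the state.
- manip.sense(): the state, without advancing time (a new reading comes with each control period).
- manip.snapshot(name): name is "side" or "top" or "wrist"; returns the picture (400x640x3 uint8, red, green, blue); there is no depth.
- manip.camera_model(name): a dict with "mtx" (3x3 intrinsics, pixels), "cam_to_world" (4x4, takes a point from camera to world coordinates). Camera axes: x right, y down, z forward; pixel columns grow to the right and rows downward; lengths in m; the calibration is good to about 2 mm. A picture is of the moment at which its call begins: read the wrist's pose just before it. camera_model takes no time and is no camera call; for the wrist camera it gives the pose at the moment of the call.
- manip.sign_off(): hands the job in, once; it reports no verdict.
The state is a dict: "t": time; "q": joint angles; "qd": joint speeds; "tau": joint torques, N m; "tcp_pos": TCP position; "tool_rot": TCP orientation; "force": force on the tool from outside, world axes, zero at the start; "ft_torque": the same for the moment, N m; "finger_gap": opening from 0.0 (shut) to 1.0 (fully open).
Only numpy, scipy, OpenCV 4.12 (cv2) and the standard library are available. Lean on these libraries where they do the work, as an engineer would, in place of code of your own. Each camera call takes 0.05 s, during which the arm holds its last target. There are 200 camera calls.

## Working session

There is one attempt and no reset: what is moved stays moved. The work goes in short steps, Python scripts to look and compute and a tool call to move; the robot and the scene stay as the last step left them, time stands still between calls to the robot, and variables do not carry over. Pictures are saved under pics/ and viewed, about 8 in all and at most 12, crops included, and the job is handed in when it is done.

Besides the shell and the picture viewer there is one more tool, called in YAML: its name, and indented under it one key for each argument. drive_tool: Moves the arm, as the interface text tells. Its arguments: {"type":"object","properties":{"increments":{"type":"array","items":{"type":"array","items":{"type":"number"}}},"force":{"type":"number"}},"required":["increments"]}

```bash
mkdir -p pics; ls
python3 - <<'E'
from station import manip
import cv2,numpy as np
print(manip.sense())
for n in ("top","side"):
    im=manip.snapshot(n); cv2.imwrite(f"pics/{n}0.png",im[:,:,::-1])
    c=manip.camera_model(n); print(n,np.round(c["mtx"],1).tolist(),np.round(c["cam_to_world"],4).tolist())
E
```

```text
pics
{'t': 0.0, 'q': array([ 1.12252500e+00,  5.28474274e-01,  1.43390774e+00,  1.20806969e-05,
        1.18137994e+00, -1.78495823e-01]), 'qd': array([ 7.40050047e-04, -1.11020942e-03,  1.86122210e-05,  5.71630852e-04,
        1.03065746e-03, -9.55497047e-04]), 'tau': array([-6.30544928e-04, -4.42345977e+01, -1.78020018e+01, -2.51067986e-04,
        8.56090308e-03, -2.18793730e-06]), 'tcp_pos': array([0.16622373, 0.6017507 , 0.2303269 ]), 'tool_rot': array([ 1.34481283e-01,  9.90915540e-01, -1.03010416e-03, -3.39689545e-04]), 'force': array([-0.1705333 , -0.45194938, -0.49877896]), 'ft_torque': array([-0.02444389,  0.03790905, -0.04825098]), 'finger_gap': 1.000057367480725}
top [[401.0, 0.0, 316.5], [0.0, 401.0, 200.8], [0.0, 0.0, 1.0]] [[0.029, -0.9823, 0.1851, 0.3558], [-0.9994, -0.0248, 0.0246, -0.1616], [-0.0196, -0.1857, -0.9824, 0.9847], [0.0, 0.0, 0.0, 1.0]]
side [[366.8, 0.0, 316.8], [0.0, 366.8, 202.4], [0.0, 0.0, 1.0]] [[0.9993, -0.0211, 0.0314, 0.4851], [-0.0378, -0.5996, 0.7994, -0.8589], [0.002, -0.8, -0.5999, 0.6301], [0.0, 0.0, 0.0, 1.0]]
```

View pics/top0.png

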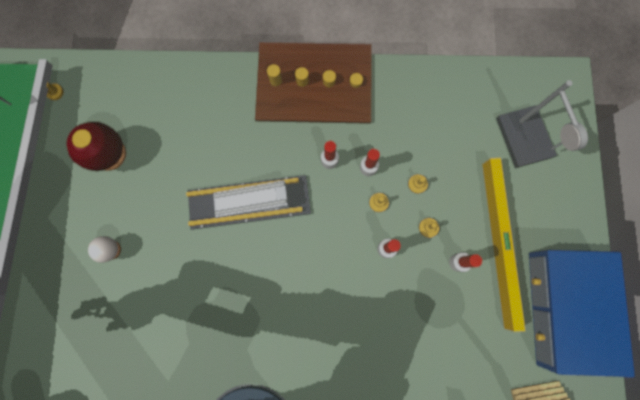

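View pics/side0.png

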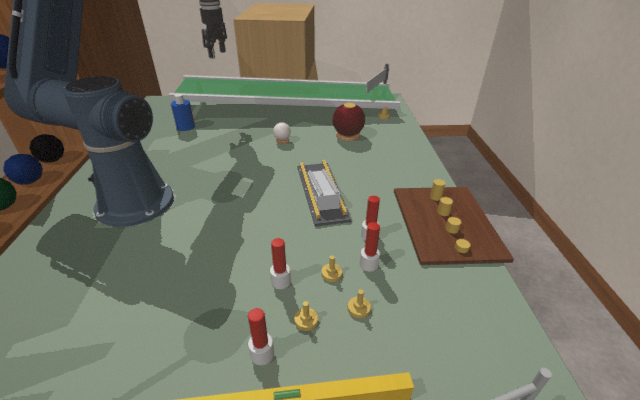

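Top view: cradle spans about (188–310, 178–228), ramp about (214–287), with its high end on the right (world -y). Tappers are at (330,155), (371,163), (389,248) and (467,262). I'll enlarge it to measure.

```bash
cat > h.py <<'E'
import numpy as np,cv2
from station import manip
def ray(n,u,v,z,c=None):
    c=c or manip.camera_model(n); T=np.array(c["cam_to_world"]);K=np.array(c["mtx"])
    d=T[:3,:3]@np.linalg.solve(K,[u,v,1]); o=T[:3,3]; return o+d*(z-o[2])/d[2]
def proj(n,P,c=None):
    c=c or manip.camera_model(n); T=np.array(c["cam_to_world"]);K=np.array(c["mtx"])
    p=K@(T[:3,:3].T@(np.array(P)-T[:3,3])); return p[:2]/p[2]
E
python3 - <<'E'
from h import *
im=cv2.imread("pics/top0.png")
cv2.imwrite("pics/c1.png",cv2.resize(im[165:240,180:320],None,fx=5.7,fy=5.7,interpolation=cv2.INTER_CUBIC))
a=im[135:280,320:490]
cv2.imwrite("pics/c2.png",cv2.resize(a,None,fx=4,fy=4,interpolation=cv2.INTER_CUBIC))
for u,v in [(330,155),(371,163),(389,248),(467,262)]:
    p=ray("top",u,v,0.02); print(p,np.hypot(*p[:2]))
E
```

```text
[ 0.65488222 -0.16790976  0.02      ] 0.6760653852355308
[ 0.63653018 -0.2702495   0.02      ] 0.6915240116971956
[ 0.42724739 -0.31389135  0.02      ] 0.5301585771540412
[ 0.3993656  -0.49737797  0.02      ] 0.6378696759877773
```

View pics/c1.png

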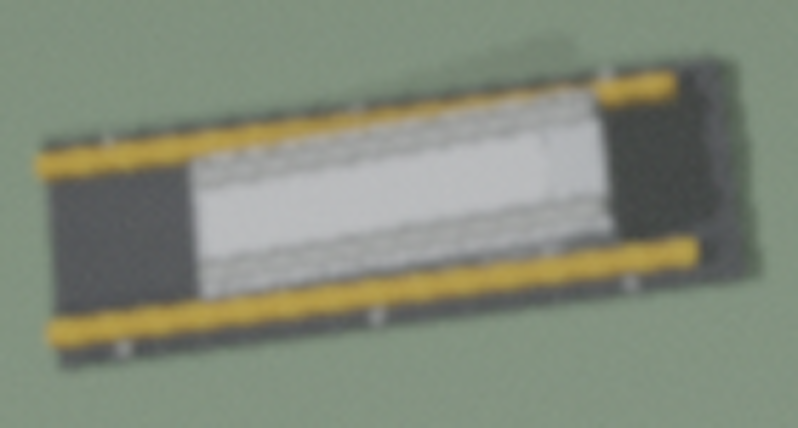

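View pics/c2.png

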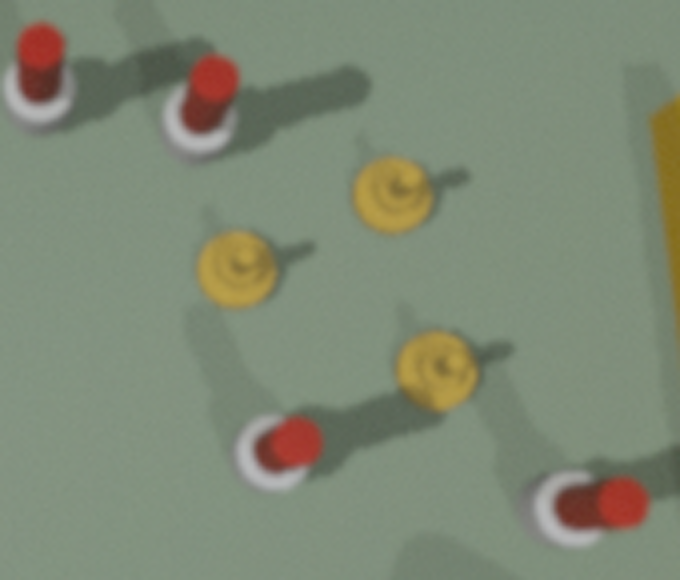

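Run:
```python
from h import *
def c1(u,v,z): return ray("top",180+(u+.5)/5.7-.5,165+(v+.5)/5.7-.5,z)
def c2(u,v,z): return ray("top",320+(u+.5)/4-.5,135+(v+.5)/4-.5,z)
print("tapper head",c2(274,452,.035),"htop",c2(298,443,.12))
print("proj side",proj("side",c2(298,443,.12)))
C={k:c1(*p,.01) for k,p in dict(FL=(62,366),FR=(46,140),BL=(758,275),BR=(733,60)).items()}
for k,v in C.items(): print(k,v)
print("len",np.linalg.norm(C['FL']-C['BL']),np.linalg.norm(C['FR']-C['BR']),"wid",np.linalg.norm(C['FL']-C['FR']),np.linalg.norm(C['BL']-C['BR']))
f=(C['FL']+C['FR'])/2; b=(C['BL']+C['BR'])/2; d=(f-b)[:2];d/=np.linalg.norm(d)
print("origin",f,"dir",d,np.degrees(np.arctan2(d[1],d[0])))
for nm,p in dict(rf=c1(197,165,.024),rf2=c1(206,297,.024),hi1=c1(598,93,.06),hi2=c1(613,233,.06)).items():
    r=(p-f)[:2]; print(nm,p,"y",r@d,"x",r@np.array([d[1],-d[0]]))
```

```text
tapper head [ 0.42695856 -0.30947827  0.035     ] htop [ 0.42574765 -0.30906657  0.12      ]
proj side [276.78598274 241.66458651]
FL [0.46156565 0.17036914 0.01      ]
FR [0.56090517 0.18618392 0.01      ]
BL [ 0.50901071 -0.12847469  0.01      ]
BR [ 0.60432343 -0.11454193  0.01      ]
len 0.3025866380947951 0.30384401093121577 wid 0.10059049375196184 0.09632567506214
origin [0.51123541 0.17827653 0.01      ] dir [-0.1498367   0.98871076] 98.61746342057707
rf [0.5485592 0.1146288 0.024    ] y -0.068521675324698 x 0.027365672536429186
rf2 [0.49121697 0.1063623  0.024     ] y -0.06810288002121843 x -0.030567834724601874
hi1 [ 0.57608196 -0.06118921  0.06      ] y -0.2464787516628918 x 0.028233724202177082
hi2 [ 0.5170915  -0.06996295  0.06      ] y -0.24631450231111007 x -0.031405398793370086
```

```bash
cat >> h.py <<'E'
from scipy.spatial.transform import Rotation as R
def go(P,yaw=98.6):
    """tool shift (cm) and turn from the measured pose to a plumb tool at P, jaw axis at yaw (deg)"""
    s=manip.sense(); r=R.from_quat(s["tool_rot"]); a=np.radians(yaw)
    y=np.array([np.cos(a),np.sin(a),0]); z=np.array([0,0,-1.]); M=np.c_[np.cross(y,z),y,z]
    rv=(r.inv()*R.from_matrix(M)).as_rotvec()
    print("shift",np.round(r.inv().apply(np.array(P)-s["tcp_pos"])*100,2),"turn",np.round(rv,4),"t",s["t"],"tcp",np.round(s["tcp_pos"],4),"F",np.round(s["force"],2),"gap",round(s["finger_gap"],3),"q6",round(s["q"][5],2))
E
python3 -c "
from h import *
go([.46,.1,.24]);go([.4265,-.309,.20])"
```

```text
shift [-41.68 -40.54  -0.89] turn [-0.0018 -0.0007 -0.4198] t 0.1 tcp [0.1663 0.6018 0.2304] F [-0.55  1.22 -0.46] gap 0.998 q6 -0.18
shift [-49.36 -80.85   3.18] turn [-0.0018 -0.0007 -0.4198] t 0.1 tcp [0.1663 0.6018 0.2304] F [-0.55  1.22 -0.46] gap 0.998 q6 -0.18
```

drive_tool:
  increments:
    - [0,-41.7,-40.5,-0.9,-0.002,-0.001,-0.42]
    - [0,-41.7,-40.5,-0.9,-0.002,-0.001,-0.42]
    - [0,-41.7,-40.5,-0.9,-0.002,-0.001,-0.42]
    - [0,-41.7,-40.5,-0.9,-0.002,-0.001,-0.42]
    - [0,-41.7,-40.5,-0.9,-0.002,-0.001,-0.42]
    - [0,-41.7,-40.5,-0.9,-0.002,-0.001,-0.42]
    - [0,-41.7,-40.5,-0.9,-0.002,-0.001,-0.42]
    - [0,-41.7,-40.5,-0.9,-0.002,-0.001,-0.42]
    - [0,-41.7,-40.5,-0.9,-0.002,-0.001,-0.42]
    - [0,-41.7,-40.5,-0.9,-0.002,-0.001,-0.42]
    - [0,-49.4,-80.8,3.2,-0.002,-0.001,-0.42]
    - [0,-49.4,-80.8,3.2,-0.002,-0.001,-0.42]
    - [0,-49.4,-80.8,3.2,-0.002,-0.001,-0.42]
    - [0,-49.4,-80.8,3.2,-0.002,-0.001,-0.42]
    - [0,-49.4,-80.8,3.2,-0.002,-0.001,-0.42]
    - [0,-49.4,-80.8,3.2,-0.002,-0.001,-0.42]
    - [0,-49.4,-80.8,3.2,-0.002,-0.001,-0.42]
    - [0,-49.4,-80.8,3.2,-0.002,-0.001,-0.42]
    - [0,-49.4,-80.8,3.2,-0.002,-0.001,-0.42]
    - [0,-49.4,-80.8,3.2,-0.002,-0.001,-0.42]

```text
t: 2.1
tcp_pos: [0.4271, -0.3119, 0.1989]
tool_rot: [-0.074, 0.997, 0.0, 0.001]
force: [-0.4, -0.2, -0.7]
finger_gap: 1.002
```

```bash
python3 -c "
from h import *
go([.4265,-.309,.20])
c=manip.camera_model('wrist'); im=manip.snapshot('wrist'); cv2.imwrite('pics/w1.png',im[:,:,::-1])
print(proj('wrist',[.4265,-.309,.12],c),proj('wrist',[.4265,-.309,.04],c))"
```

```text
shift [ 0.02  0.29 -0.11] turn [ 0.0005  0.0017 -0.0023] t 2.1 tcp [ 0.4271 -0.3119  0.1989] F [-0.38 -0.18 -0.66] gap 1.002 q6 -2.56
[323.85084663 212.50914011] [323.12222145 184.4408259 ]
```

View pics/w1.png

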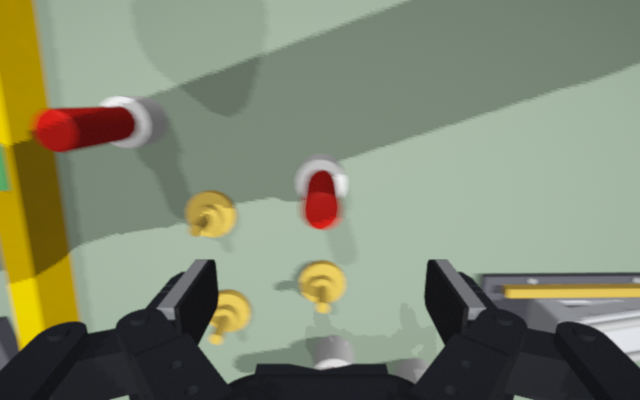

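The tapper handle top is at (320,210) and its head at (321,182), within 3 px of prediction and centred between the jaws. Descending to grip.

drive_tool:
  increments:
    - [0,0,0.1,4,0,0.002,-0.002]
    - [0,0,0.1,8,0,0.002,-0.002]
    - [0,0,0.1,11,0,0.002,-0.002]
    - [0,0,0.1,13,0,0.002,-0.002]
    - [0,0,0.1,13.2,0,0.002,-0.002]
    - [0,0,0.1,13.2,0,0.002,-0.002]
    - [120,0,0.1,13.2,0,0.002,-0.002]
    - [255,0,0.1,13.2,0,0.002,-0.002]
    - [255,0,0.1,13.2,0,0.002,-0.002]
    - [255,0,0.1,13.2,0,0.002,-0.002]
    - [255,0,0.1,13.2,0,0.002,-0.002]
    - [255,0,0.1,13.2,0,0.002,-0.002]
    - [255,0,0.1,13.2,0,0.002,-0.002]
    - [255,0,0.1,13.2,0,0.002,-0.002]
  force: 60

```text
t: 3.55
tcp_pos: [0.4277, -0.3074, 0.0682]
tool_rot: [-0.076, 0.997, 0.0, 0.0]
force: [-0.7, -0.3, 6.4]
finger_gap: 0.316
```

```bash
python3 -c "
from h import *
go([.4265,-.311,.20])
"
```

```text
shift [  0.17  -0.34 -13.18] turn [0.0003 0.0003 0.0021] t 3.55 tcp [ 0.4277 -0.3074  0.0682] F [-0.7  -0.26  6.37] gap 0.316 q6 -2.56
```

```bash
python3 -c "
from h import *
go([.4277,-.3074,.168])
go([.5577,-.1282,.168])
go([.5577,-.1282,.0842])
"
```

```text
shift [ 0.   -0.   -9.98] turn [0.0003 0.0003 0.0021] t 3.55 tcp [ 0.4277 -0.3074  0.0682] F [-0.7  -0.26  6.37] gap 0.316 q6 -2.56
shift [-15.56  15.74  -9.97] turn [0.0003 0.0003 0.0021] t 3.55 tcp [ 0.4277 -0.3074  0.0682] F [-0.7  -0.26  6.37] gap 0.316 q6 -2.56
shift [-15.56  15.74  -1.59] turn [0.0003 0.0003 0.0021] t 3.55 tcp [ 0.4277 -0.3074  0.0682] F [-0.7  -0.26  6.37] gap 0.316 q6 -2.56
```

drive_tool:
  increments:
    - [255,0,0,-3,0,0,0]
    - [255,0,0,-7,0,0,0]
    - [255,0,0,-10,0,0,0]
    - [255,-4,4,-10,0,0,0]
    - [255,-7,7,-10,0,0,0]
    - [255,-10,10,-10,0,0,0]
    - [255,-13,13,-10,0,0,0]
    - [255,-15.5,15.7,-10,0,0,0]
    - [255,-15.5,15.7,-9,0,0,0]
    - [255,-15.5,15.7,-6,0,0,0]
    - [255,-15.5,15.7,-4,0,0,0]
    - [255,-15.5,15.7,-3,0,0,0]
    - [255,-15.5,15.7,-3,0,0,0]
    - [255,-15.5,15.7,-3,0,0,0]

```text
t: 4.95
tcp_pos: [0.5568, -0.1287, 0.0977]
tool_rot: [-0.076, 0.997, 0.001, -0.0]
force: [0.3, 0.6, -1.0]
finger_gap: 0.311
```

```bash
python3 -c "
from h import *
go([.5577,-.1282,.0842])
a=manip.snapshot('side')[:,:,::-1]; b=manip.snapshot('top')[:,:,::-1]
f=lambda im,r,c:cv2.resize(im[r:r+100,c:c+140],(560,400),interpolation=cv2.INTER_CUBIC)[:300]
cv2.imwrite('pics/m1.png',np.vstack([f(a,145,270),f(b,150,220)]))
"
```

```text
shift [-0.09  0.03  1.35] turn [ 0.0016 -0.0005  0.0016] t 4.95 tcp [ 0.5568 -0.1287  0.0977] F [ 0.29  0.61 -0.95] gap 0.311 q6 -2.15
```

View pics/m1.png

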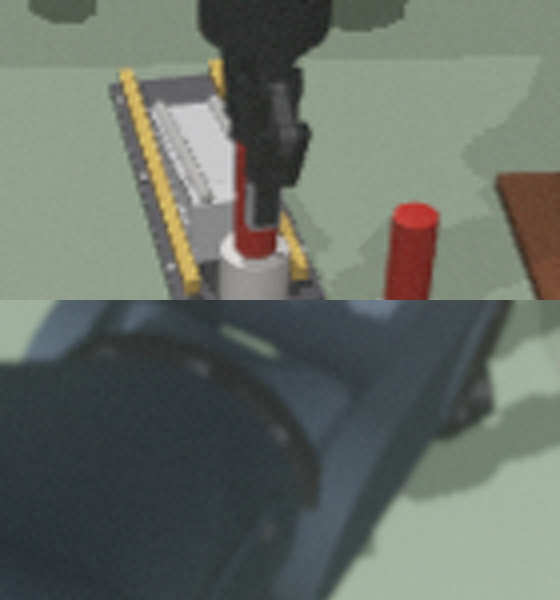

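Tapper hangs upright, centred between the rails behind the ramp's high face. First tap, slow.

drive_tool:
  increments:
    - [255,0,0,0.7,0,0,0]
    - [255,0,0,1.3,0,0,0]
    - [255,0,0,1.3,0,0,0]
    - [255,0,1.5,1.3,0,0,0]
    - [255,0,3,1.3,0,0,0]
    - [255,0,3.4,1.3,0,0,0]
    - [255,0,3.8,1.3,0,0,0]
    - [255,0,4.2,1.3,0,0,0]
    - [255,0,4.6,1.3,0,0,0]
    - [255,0,5,1.3,0,0,0]
    - [255,0,5.4,1.3,0,0,0]

```text
t: 6.15
tcp_pos: [0.5492, -0.0754, 0.0848]
tool_rot: [-0.076, 0.997, 0.0, 0.0]
force: [0.1, -3.6, -1.7]
finger_gap: 0.315
```

drive_tool:
  increments:
    - [255,0,0.3,0,0,0,0]
    - [255,0,0.6,0,0,0,0]
    - [255,0,0.6,0,0,0,0]

```text
t: 6.45
tcp_pos: [0.5478, -0.0685, 0.0848]
tool_rot: [-0.076, 0.997, 0.001, -0.0]
force: [0.8, -1.3, -1.3]
finger_gap: 0.316
```

drive_tool:
  increments:
    - [255,0,-1,0,0,0,0]
    - [255,0,-2,0,0,0,0]
    - [255,0,-2,0,0,0,0]
    - [255,0,-2,0,0,0,0]
    - [255,0,-2,0,0,0,0]
    - [255,0,-2,0,0,0,0]

```text
t: 7.05
tcp_pos: [0.5504, -0.0883, 0.0845]
tool_rot: [-0.076, 0.997, 0.001, -0.001]
force: [-0.4, -0.5, -2.2]
finger_gap: 0.311
```

```bash
python3 -c "
from h import *
go([.5577,-.1282,.0842])
b=manip.snapshot('wrist')[:,:,::-1]; a=manip.snapshot('side')[:,:,::-1]
f=lambda im,r,c:cv2.resize(im[r:r+100,c:c+140],(560,400),interpolation=cv2.INTER_CUBIC)[:300]
cv2.imwrite('pics/m2.png',np.vstack([f(a,145,270),cv2.resize(b,(560,300))]))
"
```

```text
shift [-0.12 -4.05  0.02] turn [ 0.0022 -0.0011  0.0021] t 7.05 tcp [ 0.5504 -0.0883  0.0845] F [-0.44 -0.54 -2.17] gap 0.311 q6 -2.08
```

View pics/m2.png

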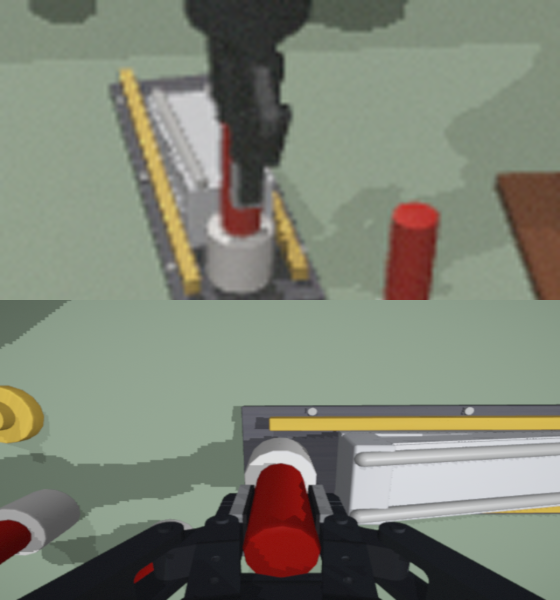

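Tapper stands clear of the ramp, with the ramp about 20 mm further in. Second tap.

drive_tool:
  increments:
    - [255,0,1,0,0,0,0]
    - [255,0,1.7,0,0,0,0]
    - [255,0,2.1,0,0,0,0]
    - [255,0,2.5,0,0,0,0]
    - [255,0,2.9,0,0,0,0]
    - [255,0,3.3,0,0,0,0]
    - [255,0,3.7,0,0,0,0]
    - [255,0,4.1,0,0,0,0]
    - [255,0,4.5,0,0,0,0]
    - [255,0,4.9,0,0,0,0]
    - [255,0,5.2,0,0,0,0]
    - [255,0,5.5,0,0,0,0]
    - [255,0,5.8,0,0,0,0]
    - [255,0,6,0,0,0,0]
    - [255,0,6,0,0,0,0]

```text
t: 8.65
tcp_pos: [0.5414, -0.0288, 0.0847]
tool_rot: [-0.076, 0.997, 0.001, -0.0]
force: [0.4, -0.6, -2.2]
finger_gap: 0.316
```

drive_tool:
  increments:
    - [255,0,0.15,0,0,0,0]
    - [255,0,0.3,0,0,0,0]
    - [255,0,0.45,0,0,0,0]
    - [255,0,0.6,0,0,0,0]

```text
t: 9.05
tcp_pos: [0.5408, -0.0234, 0.0847]
tool_rot: [-0.076, 0.997, 0.001, -0.0]
force: [0.7, -2.7, -3.1]
finger_gap: 0.312
```

drive_tool:
  increments:
    - [255,0,0.1,0,0,0,0]
    - [255,0,0.2,0,0,0,0]
    - [255,0,0.3,0,0,0,0]

```text
t: 9.35
tcp_pos: [0.5402, -0.0204, 0.0847]
tool_rot: [-0.076, 0.997, 0.001, -0.0]
force: [-0.4, -2.5, -3.2]
finger_gap: 0.313
```

drive_tool:
  increments:
    - [255,0,0.1,0,0,0,0]
    - [255,0,0.2,0,0,0,0]
    - [255,0,0.2,0,0,0,0]

```text
t: 9.65
tcp_pos: [0.5399, -0.0183, 0.0847]
tool_rot: [-0.076, 0.997, 0.001, -0.0]
force: [0.7, -2.1, -2.5]
finger_gap: 0.316
```

drive_tool:
  increments:
    - [255,0,0.1,0,0,0,0]
    - [255,0,0.2,0,0,0,0]
    - [255,0,0.2,0,0,0,0]

```text
t: 9.95
tcp_pos: [0.54, -0.0178, 0.0848]
tool_rot: [-0.077, 0.997, -0.0, -0.0]
force: [0.1, -7.0, -3.1]
finger_gap: 0.316
```

drive_tool:
  increments:
    - [255,0,0.1,0,0,0,0]
    - [255,0,0.2,0,0,0,0]
    - [255,0,0.2,0,0,0,0]

```text
t: 10.25
tcp_pos: [0.5402, -0.0174, 0.0849]
tool_rot: [-0.077, 0.997, -0.002, 0.0]
force: [-0.8, -12.3, -2.9]
finger_gap: 0.314
```

Force rose from 2 to 12 N with no travel, so the ramp is at the stop. Backing off, lifting, and checking.

drive_tool:
  increments:
    - [255,0,-0.5,0,0,0,0]
    - [255,0,-2,0,0,0,0]
    - [255,0,-5,0,0,0,0]
    - [255,0,-5,-3,0,0,0]
    - [255,0,-6,-7,0,0,0]
    - [255,0,-8,-8.5,0,0,0]
    - [255,0,-11,-8.5,0,0,0]
    - [255,0,-11,-8.5,0,0,0]
    - [255,0,-11,-8.5,0,0,0]

```text
t: 11.15
tcp_pos: [0.5554, -0.1236, 0.1693]
tool_rot: [-0.075, 0.997, 0.002, -0.001]
force: [0.1, 0.5, -2.8]
finger_gap: 0.312
```

```bash
python3 -c "
from h import *
go([.4277,-.3074,.168])
go([.4277,-.3074,.0682])
"
```

```text
shift [ 15.38 -16.26   0.09] turn [ 0.0036 -0.0014  0.0001] t 11.15 tcp [ 0.5554 -0.1236  0.1693] F [ 0.09  0.5  -2.77] gap 0.312 q6 -2.14
shift [ 15.37 -16.3   10.07] turn [ 0.0036 -0.0014  0.0001] t 11.15 tcp [ 0.5554 -0.1236  0.1693] F [ 0.09  0.5  -2.77] gap 0.312 q6 -2.14
```

drive_tool:
  increments:
    - [255,3,-3,0,0,0,0]
    - [255,6,-6,0,0,0,0]
    - [255,9,-10,0,0,0,0]
    - [255,12,-13,0,0,0,0]
    - [255,15.4,-16.3,0,0.003,0,0]
    - [255,15.4,-16.3,0,0.003,0,0]
    - [255,15.4,-16.3,3,0.003,0,0]
    - [255,15.4,-16.3,6,0.003,0,0]
    - [255,15.4,-16.3,8.5,0.003,0,0]
    - [255,15.4,-16.3,9.4,0.003,0,0]
    - [255,15.4,-16.3,9.7,0.003,0,0]
    - [255,15.4,-16.3,9.7,0.003,0,0]

```text
t: 12.35
tcp_pos: [0.4289, -0.3072, 0.0725]
tool_rot: [-0.076, 0.997, -0.001, -0.0]
force: [0.8, -0.7, -1.7]
finger_gap: 0.312
```

```bash
python3 -c "
from h import *
go([.4277,-.3074,.0682])
a=manip.snapshot('side')[:,:,::-1]; b=manip.snapshot('top')[:,:,::-1]
f=lambda im,r,c:cv2.resize(im[r:r+75,c:c+140],(798,427),interpolation=cv2.INTER_CUBIC)[:300]
cv2.imwrite('pics/m3.png',np.vstack([cv2.resize(a[205:305,200:466],(798,300),interpolation=cv2.INTER_CUBIC),f(b,165,180)]))
"
```

```text
shift [0.12 0.   0.43] turn [-0.0011 -0.0005  0.0028] t 12.35 tcp [ 0.4289 -0.3072  0.0725] F [ 0.85 -0.73 -1.7 ] gap 0.312 q6 -2.56
```

View pics/m3.png

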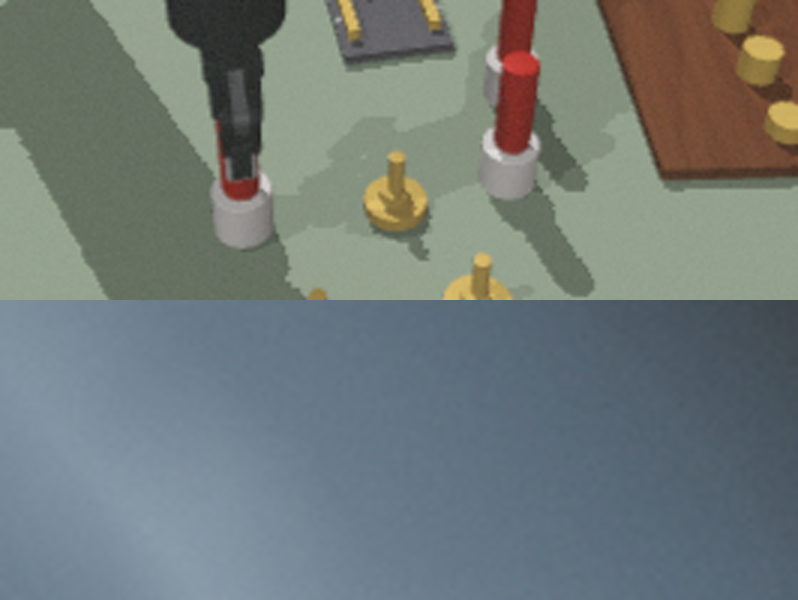

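Tapper is upright, just above the ledge. Setting it down in small steps.

drive_tool:
  increments:
    - [255,0,0,0.15,0,0,0]
    - [255,0,0,0.3,0,0,0]
    - [255,0,0,0.4,0,0,0]
    - [255,0,0,0.4,0,0,0]

```text
t: 12.85
tcp_pos: [0.4284, -0.3077, 0.0684]
tool_rot: [-0.076, 0.997, -0.001, -0.0]
force: [-0.2, 0.5, -1.4]
finger_gap: 0.316
```

drive_tool:
  increments:
    - [255,0,0,0.1,0,0,0]
    - [255,0,0,0.15,0,0,0]
    - [255,0,0,0.15,0,0,0]

```text
t: 13.15
tcp_pos: [0.4286, -0.3078, 0.0682]
tool_rot: [-0.076, 0.997, -0.001, -0.0]
force: [-0.9, 1.4, 8.8]
finger_gap: 0.311
```

drive_tool:
  increments:
    - [220,0,0,0,0,0,0]
    - [150,0,0,0,0,0,0]
    - [80,0,0,0,0,0,0]
    - [0,0,0,0,0,0,0]
    - [0,0,0,0,0,0,0]
    - [0,0,0,0,0,0,0]
    - [0,0,0,0,0,0,0]
    - [0,0,0,-3,0,0,0]
    - [0,0,0,-7,0,0,0]
    - [0,0,0,-11,0,0,0]
    - [0,0,0,-15,0,0,0]
    - [0,0,0,-18,0,0,0]
    - [0,0,-5,-18,0,0,0]
    - [0,0,-10,-18,0,0,0]
    - [0,0,-14,-18,0,0,0]
    - [0,0,-14,-18,0,0,0]
    - [0,0,-14,-18,0,0,0]

```text
t: 14.85
tcp_pos: [0.4492, -0.446, 0.2461]
tool_rot: [-0.075, 0.997, 0.0, -0.001]
force: [-0.7, 1.2, 0.2]
finger_gap: 1.003
```

```bash
python3 -c "
from h import *
go([.4277,-.3074,.0682])
a=manip.snapshot('side')[:,:,::-1]; b=manip.snapshot('top')[:,:,::-1]
cv2.imwrite('pics/m4.png',np.vstack([cv2.resize(a[205:305,200:466],(798,300),interpolation=cv2.INTER_CUBIC),cv2.resize(b[175:228,180:321],(798,300),interpolation=cv2.INTER_CUBIC)]))
o=np.array([.5112,.1783,0]);d=np.array([-.1498,.9887,0]);x=np.array([.9887,.1498,0])
for y,z in ((-.18,.06),(0,.024)):
  print([((proj('top',o+y*d+s*x+[0,0,z])-[180,175])*5.66).round() for s in (-.03,.03)])
"
```

```text
shift [ 0.02 14.01 17.8 ] turn [ 0.0007 -0.0012  0.0007] t 14.85 tcp [ 0.4492 -0.446   0.2461] F [-0.7   1.2   0.18] gap 1.003 q6 -2.68
[array([447., 189.]), array([434.,  49.])]
[array([ 45., 254.]), array([ 36., 118.])]
```

View pics/m4.png

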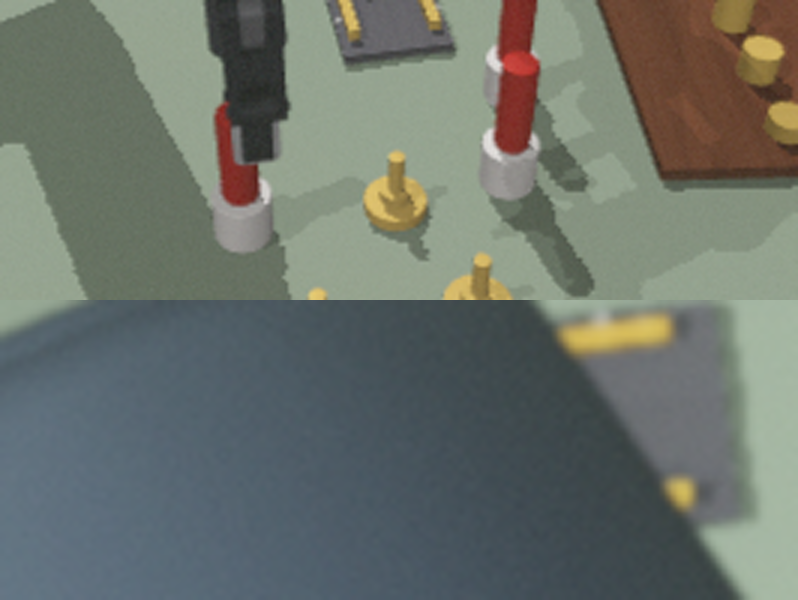

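Tapper stands upright and free. The arm hides the ramp from the top camera, so I'll check it in the side camera.

```bash
python3 -c "
from h import *
a=manip.snapshot('side')[:,:,::-1]
cv2.imwrite('pics/m5.png',cv2.resize(a[150:230,285:365],(640,560),fx=0,fy=0,interpolation=cv2.INTER_CUBIC))
o=np.array([.5112,.1783,0]);d=np.array([-.1498,.9887,0]);x=np.array([.9887,.1498,0])
for y,z in ((-.18,.06),(-.17,.06),(-.19,.06),(0,.024),(0,.01)):
  print(y,z,[((proj('side',o+y*d+s*x+[0,0,z])-[285,150])*[8,7]).round() for s in (-.03,.03)])
"
```

```text
-0.18 0.06 [array([225., 224.]), array([393., 209.])]
-0.17 0.06 [array([220., 211.]), array([386., 196.])]
-0.19 0.06 [array([231., 238.]), array([399., 223.])]
0 0.024 [array([146.,  77.]), array([291.,  65.])]
0 0.01 [array([147., 103.]), array([291.,  91.])]
```

View pics/m5.png

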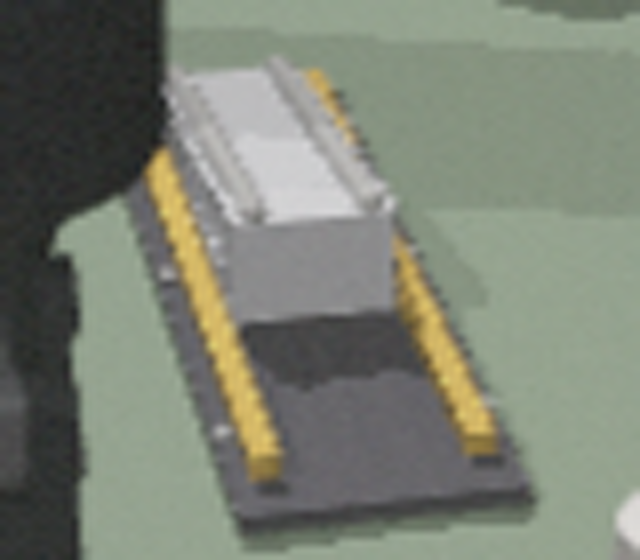

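The ramp's high top edge is at (229,222)–(393,210). The home position predicts (225,224)–(393,209), so it is home within about 2 mm, flat between the rails.

```bash
python3 -c "
from station import manip
print(manip.sign_off())"
```

```text
the job is handed in; nothing more can be done
None
```

The job is handed in: I tapped the ramp home with the tapper, then stood the tapper back on the ledge and let go. No verdict was reported at hand-in.

- **Taps:** I gripped the tapper nearest the base and gave the ramp two slow taps. The first moved it about 20 mm, and I drew clear about 20 mm for roughly half a second. The second took it to the stop pin, where the push rose from about 2 N to 12 N and the ramp stopped moving.
- **Tapper:** I set it down close to where it started. The side picture shows it upright and free, with the gripper open and clear of it.
- **Ramp:** the last side picture shows it flat between the rails, within about 2 mm of where home should appear. The arm hid the ramp from the top camera, so that view gave no second check.
- **Disagreement:** contact with the stop came about 4 mm further along than my first camera estimate, within measuring error.

The clock read about 15 s of the 50 s allowed.

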